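Snap the finish bottles into the clip rail

ROBOT

A 6-joint arm with a two-finger parallel gripper is mounted at the origin on the work surface. World frame = base frame: x ahead of the robot, y to its left, z up, the work surface at z = 0. Lengths are in mm, angles in rad, forces in N, time in s.
With the tool pointing down it reaches from about 350 to 975 mm from the base axis. Payload 7.1 kg.
Tool frame: the origin (TCP) lies at the very end of the fingers, on their centre line; the grasp point (between the pads) lies 19 mm behind it; y points along the fingers, z is the direction in which the jaws open and shut, and the axes are right-handed (so a half turn about y gives the same grasp; the last joint's range is limited). The gripper opens to 88 mm and grips with 3 to 60 N. Pads are 20 mm wide; open, the fingers measure 115 mm over their backs; the gripper's body (75 mm by 178 mm) begins 61 mm behind the grasp point.
Start: joints at [-1.137, 0.423, 1.63, -0, 1.089, -0.019], TCP at [273.442, -561.991, 222.675] pointing down, gripper open.
Joint ranges: [-3, 3], [-0.9, 2.11], [0.09, 2.58], [-1.31, 4.45], [0.11, 2.69], [-2.54, 2.54]. Speed limits (rad/s): [2.39, 2.39, 3.01, 3.14, 3.14, 3.14].

INTERFACE

Orientations are given as a unit quaternion [x, y, z, w].
In Python, from bench import ctrl gives the robot as it stands.
- The arm moves only by the tool play_rows, never from a script. Its argument "series" is a list of rows, each an object with "dp": the shift along the tool's x, y, z in m, a list of three; "spin": the turn about the tool's y in rad; "gripper": the closure, from -1 (fully open) to 1 (shut), so that 0 is half open. In form: [{"dp": [x, y, z], "spin": spin, "gripper": gripper}, ...]. A call has 1 to 5 rows; each row is the pose to reach, as a shift and turn from the pose commanded when the call began, along the tool's axes at that moment; what a row does not reach only later rows make up. A row lasts 1/10 s, in which the tool goes at most 50 mm and 8.59 degrees, less where a joint would pass 70% of its speed; a pose out of reach is approached as far as the arm can. A call with a gripper value outside its range is refused whole. The fingers move at their own pace and stop on an object; "force" is the grip in N (left out, the last holds). Time passes only in rows, so rows that repeat a pose let the fingers close. It gives the time, the measured TCP pose, the force and the opening at its end, in the units of the state.
- ctrl.get_obs(): the state, without advancing time (a new reading comes with each control period).
- ctrl.camera(name): name is "side" or "top" or "wrist"; returns (picture, depth): 384x512x3 uint8, red, green, blue; 384x512 float32, mm along the optical axis (not along the pixel's ray), 0 where there is no reading.
- ctrl.camera_info(name): a dict with "camera_matrix" (3x3 intrinsics, pixels), "D" ([k1, k2, p1, p2, k3] as OpenCV has them; the pictures are not rectified), "xyz" and "attitude" of the camera in the world. Camera axes: x right, y down, z forward; pixel columns grow to the right and rows downward; lengths in mm; the calibration is good to about 2 mm. A picture is of the moment at which its call begins: read the wrist's pose just before it. camera_info takes no time and is no camera call; for the wrist camera it gives the pose at the moment of the call.
- ctrl.close_job(): hands the job in, once; it reports no verdict.
The state is a dict: "time": time; "joint_positions": joint angles; "dq": joint speeds; "joint_torque": joint torques, N m; "tool_pos": TCP position; "orientation": TCP orientation; "force": force on the tool from outside, world axes, zero at the start; "torque": the same for the moment, N m; "finger_gap": finger opening in mm.
Only numpy, scipy, OpenCV 4.12 (cv2) and the standard library are available. Lean on these libraries where they do the work, as an engineer would, in place of code of your own. Each camera call takes 0.05 s, during which the arm holds its last target.

TASK

Two of the bottles of wood finish have been left standing loose on the bench in front of the clip rail. Press each of them sideways (not down from above) into an empty spring clip until it snaps fully home, so that all four bottles stand upright in a neat row on the bench, one to a clip. Leave the two bottles that are already clipped in their clips, knock nothing over, and leave the other things on the bench where they are.

Things in the scene. Friction and masses are not known exactly. Their poses are not given: they have to be found in the camera images.
- rail_mid (a point): Clip rail: aluminium bar 400 mm long, 30 mm high (33 to 63 mm above the bench), 12 mm deep, fixed to the bench by two angle brackets behind it. Point: middle of its front face, 48 mm above the bench. y runs along the rail; x is level and points from the open side of the clips into the rail (a bottle is pressed in along +x); z up. It carries four equal spring clips, 75 to 95 mm apart.
- clip1_seat (a point): Spring-steel C-clip on the rail; which of the four places it has varies. This point is where a bottle's axis lies when fully home: 28 mm in front of the rail's front face, 48 mm above the bench; axes as the rail's. At the start it holds bottle1.
- clip2_seat (a point): Spring-steel C-clip on the rail; which of the four places it has varies. This point is where a bottle's axis lies when fully home: 28 mm in front of the rail's front face, 48 mm above the bench; axes as the rail's. At the start it holds bottle2.
- clip3_seat (a point): Equal clip, empty at the start. Point as for clip1: on the axis of a bottle that is home, 48 mm above the bench. Two springy steel arms, 37 to 59 mm above the bench, reach round the bottle; in front of this point (towards -x) their rounded lips stand at 16 mm, 40 mm apart, and their flared tips at 22 mm, 62 mm apart.
- clip4_seat (a point): Equal clip, empty at the start. Point as for clip1. A bottle pressed in along +x meets the lips when its axis is about 31 mm in front of this point; forcing them apart takes about 10 N, and from about 8 mm short of this point the arms draw it home against the clip's back. It can be pushed by its wall at the clip's height, between the flared tips.
- bottle1_mid (a point): Brown plastic bottle, white band near the foot, black cap: 50 mm in diameter, 104 mm high in all; straight wall from the foot up to 74 mm, cap 28 mm in diameter from 84 to 104 mm; about 150 g. Point: on its axis half-way up, 52 mm above its foot. At the start it is home in clip1.
- bottle2_mid (a point): Brown plastic bottle, white band near the foot, black cap: 50 mm in diameter, 104 mm high in all; straight wall from the foot up to 74 mm, cap 28 mm in diameter from 84 to 104 mm; about 150 g. Point: on its axis half-way up, 52 mm above its foot. At the start it is home in clip2.
- bottle3_mid (a point): Brown plastic bottle, white band near the foot, black cap: 50 mm in diameter, 104 mm high in all; straight wall from the foot up to 74 mm, cap 28 mm in diameter from 84 to 104 mm; about 150 g. Point: on its axis half-way up, 52 mm above its foot. At the start it stands loose, 80 to 112 mm in front of the row of seats, at least 100 mm from the other loose one.
- bottle4_mid (a point): Brown plastic bottle, white band near the foot, black cap: 50 mm in diameter, 104 mm high in all; straight wall from the foot up to 74 mm, cap 28 mm in diameter from 84 to 104 mm; about 150 g. Point: on its axis half-way up, 52 mm above its foot. At the start it stands loose, 80 to 112 mm in front of the row of seats, at least 100 mm from the other loose one.
- jar: Bystander: glass jar with a steel lid, 68 mm in diameter, 84 mm high, standing to the left of the rail; origin at the centre of its foot.
- chuck_key: Bystander: steel chuck key, a T about 95 mm long with a 100 mm cross bar, lying to the left of the rail; origin on the bench under its middle.
- blank: Bystander: square dark turning blank 150 x 38 x 38 mm lying to the right of the rail; its length is its x axis; origin at the centre of its underside.
Not all that is in view belongs to the job. What is shaped like the part that bears bottle1_mid but orange or turquoise is not meant.

How it is judged:
By the outcome, as a careful person would: the job done as asked, in the order asked, and still so for the second after the job is handed in, with the robot touching nothing.
It also fails if it takes over 59 s, if anything falls off the work surface, if the arm or the gripper's body presses on something with over 40 N, if the wrist force passes 120 N, or if a joint passes its speed limit or range.

## Working session

There is one attempt and no reset: what is moved stays moved. The work goes in short steps, Python scripts to look and compute and a tool call to move; the robot and the scene stay as the last step left them, time stands still between calls to the robot, and variables do not carry over. Pictures are saved under pics/ and viewed, and the job is handed in when it is done.

Besides the shell and the picture viewer there is one more tool, called after "Call:" by a JSON object that holds its "api" and its "payload". play_rows: Moves the arm, as the interface text tells. Its arguments: {"type":"object","properties":{"series":{"type":"array","items":{"type":"object","properties":{"dp":{"type":"array","items":{"type":"number"}},"spin":{"type":"number"},"gripper":{"type":"number"}}}},"force":{"type":"number"}},"required":["series"]}

```bash
ls; mkdir -p pics
cat > h.py <<'E'
import numpy as np, cv2
from scipy.spatial.transform import Rotation as R
from bench import ctrl
def snap(n):
    i=ctrl.camera_info(n); im,d=ctrl.camera(n); return i,im,d
def world(i,d,u,v,dep=None):
    K=np.array(i["camera_matrix"],float);D=np.array(i["D"],float)
    uv=np.stack([np.ravel(u),np.ravel(v)],1).astype(float)
    n=cv2.undistortPoints(uv.reshape(-1,1,2),K,D).reshape(-1,2)
    z=d[np.ravel(v).astype(int),np.ravel(u).astype(int)] if dep is None else dep
    P=np.c_[n*np.c_[z],z]
    return R.from_quat(i["attitude"]).apply(P)+np.array(i["xyz"])
E
python3 - <<'E'
from h import *
import pickle
print(ctrl.get_obs())
for n in("top","side"):
    i,im,d=snap(n); print(n,i)
    pickle.dump((i,im,d),open(n+".pkl","wb"))
    cv2.imwrite(f"pics/{n}0.png",cv2.resize(im[:,:,::-1],(768,576)))
E
```

```text
pics
{'time': 0.0, 'joint_positions': array([-1.13700610e+00,  4.23853951e-01,  1.63067591e+00, -1.99388291e-05,
        1.08856755e+00, -1.89764169e-02]), 'dq': array([ 2.02009611e-04, -1.30246164e-03,  8.79127006e-05,  1.43432686e-05,
       -4.81663883e-04, -1.13894974e-03]), 'joint_torque': array([ 1.28262636e-05, -5.44631732e+01, -2.73664856e+01,  6.43030135e-02,
        2.25366186e-02, -1.04359674e-04]), 'tool_pos': array([ 273.21289223, -561.51765627,  221.89903197]), 'orientation': array([-0.15883218,  0.68958303, -0.68854437,  0.15860085]), 'force': array([ 0.14470184, -0.30964522, -0.42920265]), 'torque': array([0.00246229, 0.00561379, 0.00427599]), 'finger_gap': 87.83810700344095}
top {'camera_matrix': array([[368.54311091,   0.        , 258.89924584],
       [  0.        , 368.54311091, 189.66726438],
       [  0.        ,   0.        ,   1.        ]]), 'D': array([-0.05606894,  0.        ,  0.        ,  0.        ,  0.        ]), 'xyz': array([ 376.56139696,  -17.97216799, 1240.7197135 ]), 'attitude': array([ 0.70996   , -0.69953932,  0.06499563, -0.04875561])}
side {'camera_matrix': array([[419.9213278 ,   0.        , 250.02382968],
       [  0.        , 419.9213278 , 187.71480017],
       [  0.        ,   0.        ,   1.        ]]), 'D': array([-0.02057046,  0.        ,  0.        ,  0.        ,  0.        ]), 'xyz': array([286.15396767, 669.23244417, 858.88700726]), 'attitude': array([-0.19106251,  0.90922195, -0.361683  ,  0.07743363])}
```

View pics/top0.png

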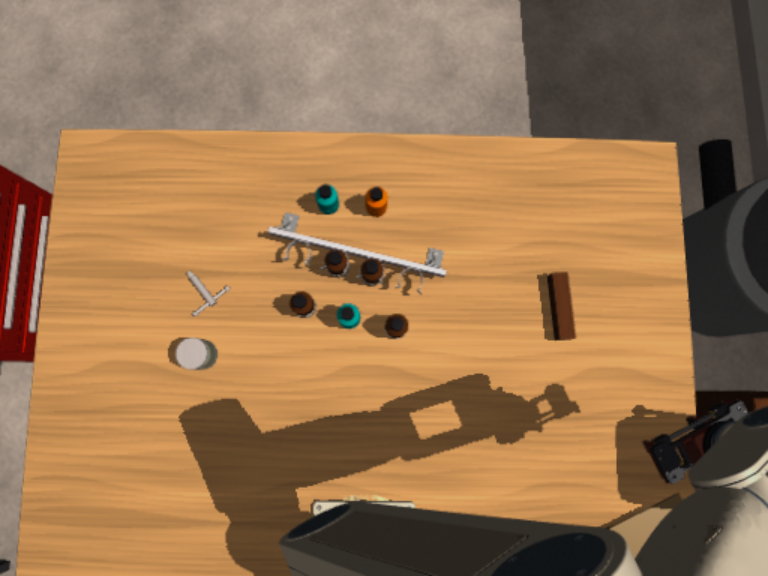

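View pics/side0.png

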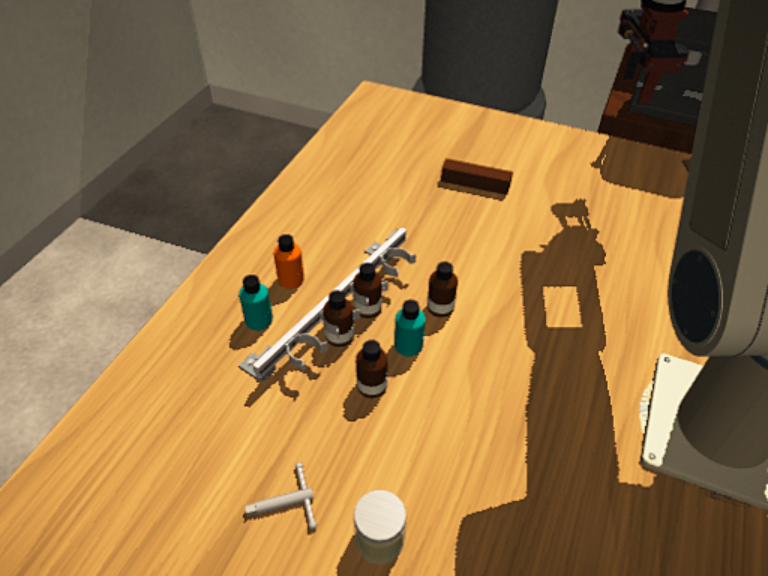

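Top view (768x576): the loose brown bottles are at (302,303) and (396,325), with a turquoise decoy at (348,316) between them. The clipped brown ones are at (336,261) and (371,270), and turquoise and orange decoys stand behind the rail at (327,198) and (376,200). The empty clips are at the rail's ends, near (295,255) and (412,280). Next I'll measure them.

Run:
```python
from h import *
import pickle
i,im,d=pickle.load(open("top.pkl","rb"))
x0,y0,x1,y1=165,115,310,235
c=cv2.resize(im[y0:y1,x0:x1,::-1],None,fx=5.5,fy=5,interpolation=cv2.INTER_CUBIC); cv2.imwrite("pics/topcrop.png",c)
for n in("top","side"):
    i,im,d=pickle.load(open(n+".pkl","rb"))
    v,u=np.mgrid[0:384,0:512]; P=world(i,d,u,v).reshape(384,512,3)
    np.save(n+"P.npy",P)
    ok=(d>0)&(P[...,0]>330)&(P[...,0]<850)&(abs(P[...,1])<400)
    print(n,"bench z",np.median(P[...,2][ok]))
    m=(ok&(P[...,2]>95)&(P[...,2]<118)).astype(np.uint8)
    k,l,s,ce=cv2.connectedComponentsWithStats(m)
    for j in range(1,k):
        if s[j,4]<6: continue
        q=P[l==j]; a=im[l==j].mean(0)
        print(" cap",ce[j].round(),s[j,4],"bboxmid",((q.max(0)+q.min(0))/2).round(1),"size",np.ptp(q,axis=0).round(1),"rgb below",im[min(383,int(ce[j][1])+ (5 if n=='top' else 20)),int(ce[j][0])])
    # rail top
    m=ok&(P[...,2]>57)&(P[...,2]<69)&(im.min(-1)>110)
    q=P[m]; print(" rail pts",len(q))
    vx,vy,a,b=cv2.fitLine(q[:,:2].astype(np.float32),cv2.DIST_HUBER,0,.01,.01).ravel()
    t=(q[:,:2]-[a,b])@[vx,vy]; o=(q[:,:2]-[a,b])@[-vy,vx]
    g=abs(o)<15; print(" dir",vx,vy,"pt",a,b,"t",t[g].min(),t[g].max(),"o pct",np.percentile(o[g],[2,50,98]),"z",np.median(q[g][:,2]))
    print(" ends",np.array([a,b])+t[g].min()*np.array([vx,vy]),np.array([a,b])+t[g].max()*np.array([vx,vy]))
```

```text
top bench z 0.17784258667450104
 cap [216. 127.] 55 bboxmid [764.3  96.4 101.6] size [24.5 22.8 12.5] rgb below [13 12 12]
 cap [250. 128.] 62 bboxmid [762.3 -11.8 103.3] size [27.5 25.9 13.1] rgb below [16  9  7]
 cap [223. 171.] 62 bboxmid [619.4  72.4 102.2] size [26.4 22.6 13.4] rgb below [21 13 11]
 cap [247. 177.] 63 bboxmid [600.8  -5.1 103.5] size [26.3 25.3 11.3] rgb below [16 11  9]
 cap [199. 200.] 58 bboxmid [526.2 141.4 102.3] size [25.4 21.8 12.7] rgb below [38 20 13]
 cap [231. 208.] 64 bboxmid [502.8  42.7 103.4] size [25.6 24.9  9.5] rgb below [ 1 74 69]
 cap [264. 215.] 62 bboxmid [482.4 -59.9 102. ] size [25.3 25.1 11.6] rgb below [29 18 13]
 rail pts 504
 dir 0.22849014 0.9735462 pt 642.9313 28.32111 t -198.19145705706188 196.94011833179357 o pct [-8.64521825 -0.11680064  6.51090967] z 62.582534439289816
 ends [ 597.64647985 -164.6274315 ] [687.93015041 220.05141497]
side bench z 0.6785523740420558
 cap [190. 160.] 80 bboxmid [762.6 -14.9 102.2] size [27.5 28.2 12.4] rgb below [125  43   0]
 cap [245. 179.] 92 bboxmid [601.2  -8.  101. ] size [26.3 30.  11.8] rgb below [164 152 136]
 cap [297. 179.] 93 bboxmid [482.  -62.1 101. ] size [27.4 27.4 11.7] rgb below [31 15  5]
 cap [167. 188.] 99 bboxmid [765.3  96.6 101.3] size [26.3 26.8 12.5] rgb below [ 0 71 61]
 cap [225. 198.] 99 bboxmid [619.9  69.5 101.6] size [26.9 29.2 12.4] rgb below [75 67 57]
 cap [274. 205.] 101 bboxmid [502.4  41.8 101.4] size [27.7 28.  12.6] rgb below [ 0 69 59]
 cap [248. 232.] 121 bboxmid [526.6 141.2 100.9] size [26.8 27.6 11.8] rgb below [29 15  3]
 rail pts 600
 dir 0.22899276 0.97342813 pt 649.32544 50.151314 t -225.81691552180658 175.0723526785666 o pct [-8.97357163 -0.58788467  7.80567935] z 63.307408998885876
 ends [ 597.61500067 -169.66522405] [689.41574072 220.57166669]
```

View pics/topcrop.png

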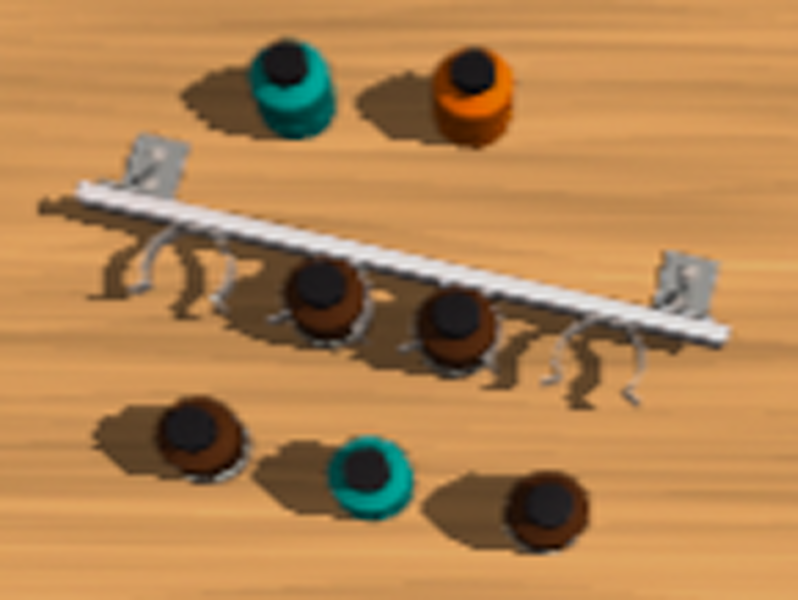

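Run:
```python
from h import *
import pickle
c=np.array([643.0,28.3]); ey=np.array([.2287,.9735]); ey/=np.linalg.norm(ey); ex=np.array([ey[1],-ey[0]])
for n in("top","side"):
    i,im,d=pickle.load(open(n+".pkl","rb")); P=np.load(n+"P.npy")
    X=(P[...,:2]-c)@ex; Y=(P[...,:2]-c)@ey; Z=P[...,2]
    m=(d>0)&(Z>50)&(Z<75)&(abs(Y)<230)&(X>-6.0-12)&(X<12)
    print(n,"rail Y range",np.percentile(Y[m],[0.5,99.5]), "X top 2-98",np.percentile(X[m&(Z>60)],[2,50,98]))
    for s in(1,-1):
        m=(d>0)&(Z>45)&(Z<68)&(s*Y>70)&(s*Y<190)&(X>-75)&(X<-12)
        q=np.c_[X[m],Y[m],Z[m]]
        for lo in range(-75,-12,6):
            k=(q[:,0]>=lo)&(q[:,0]<lo+6)
            if k.any(): print("  ",s,lo,k.sum(),np.sort(q[k][:,1]).round().astype(int)[[0,-1]],"mid",((q[k][:,1].min()+q[k][:,1].max())/2).round(1))
    m=(d>0)&(Z>45)&(Z<68)
o=ctrl.get_obs(); print(R.from_quat(o["orientation"]).as_matrix().round(3))
for nm,p in dict(b3=(526.4,141.3),b4=(482.2,-61),b1=(619.6,71),b2=(601,-6.5),turq=(502.6,42.2)).items():
    p=np.array(p)-c; print(nm,(p@ex).round(1),(p@ey).round(1))
```

```text
top rail Y range [-196.41918843  195.23321739] X top 2-98 [-11.41637163   0.05532125   8.92964302]
   1 -57 6 [ 95 149] mid 121.9
   1 -51 7 [101 146] mid 123.3
   1 -45 7 [ 97 146] mid 121.5
   1 -39 6 [ 97 147] mid 122.4
   1 -33 4 [ 98 146] mid 121.9
   1 -27 5 [ 98 147] mid 122.5
   1 -21 7 [101 143] mid 121.8
   1 -15 3 [110 139] mid 124.2
   -1 -57 7 [-158  -70] mid -114.3
   -1 -51 4 [-153 -109] mid -131.2
   -1 -45 2 [-154 -104] mid -129.3
   -1 -33 3 [-156 -104] mid -130.2
   -1 -27 4 [-154 -106] mid -130.2
   -1 -21 6 [-153 -108] mid -130.6
   -1 -15 5 [-148 -114] mid -131.0
side rail Y range [-199.90061374  196.97666044] X top 2-98 [-8.73012307  1.28950315 10.1047099 ]
   1 -57 19 [ 91 151] mid 120.8
   1 -51 20 [ 95 145] mid 119.9
   1 -45 13 [ 96 145] mid 120.5
   1 -39 16 [ 95 148] mid 121.3
   1 -33 13 [ 94 147] mid 120.7
   1 -27 17 [ 95 146] mid 120.4
   1 -21 17 [ 97 144] mid 120.5
   1 -15 8 [ 99 138] mid 118.6
   -1 -57 22 [-162  -70] mid -116.2
   -1 -51 16 [-160  -70] mid -114.9
   -1 -45 17 [-158 -106] mid -131.8
   -1 -39 12 [-159 -104] mid -131.4
   -1 -33 16 [-160 -105] mid -132.5
   -1 -27 18 [-159 -106] mid -132.5
   -1 -21 17 [-157 -108] mid -132.7
   -1 -15 7 [-152 -113] mid -132.0
[[-0.899 -0.001  0.437]
 [-0.437  0.001 -0.899]
 [-0.    -1.    -0.001]]
b3 -139.4 83.3
b4 -136.1 -123.7
b1 -32.5 36.2
b2 -32.9 -43.5
turq -139.9 -18.6
```

```bash
cat >> h.py <<'E'
c0=np.array([643.0,28.3]); ey=np.array([.2287,.9735]); ey/=np.linalg.norm(ey); ex=np.array([ey[1],-ey[0]])
def rw(x,y): return c0+x*ex+y*ey
def state():
    o=ctrl.get_obs(); M=R.from_quat(o["orientation"]).as_matrix(); p=np.array(o["tool_pos"])
    q=p[:2]-c0
    print("t %.2f railXY %.1f %.1f z %.1f gap %.1f F"%(o["time"],q@ex,q@ey,p[2],o["finger_gap"]),np.round(o["force"],1),"tool y",M[:,1].round(3))
    return p,M
def go(x,y,z):
    p,M=state(); t=np.r_[rw(x,y),z]
    want=np.array([-ey[0],-ey[1],0.]); w=M.T@want
    print("to",x,y,z,"dp m",((t-p)@M/1000).round(4),"spin",np.arctan2(w[0],w[2]).round(4))
E
python3 - <<'E'
from h import *
go(-136.1,-123.7,150)
E
```

```text
t 0.10 railXY -225.1 -658.8 z 222.0 gap 87.8 F [-0.4  0.1 -0.2] tool y [-0.001  0.001 -1.   ]
to -136.1 -123.7 150 dp m [-0.4069  0.0725 -0.3586] spin 0.6835
```

Call:
{"api": "play_rows", "payload": {"series": [{"dp": [-0.037, 0.006, -0.033], "spin": 0.137, "gripper": -1}, {"dp": [-0.074, 0.012, -0.066], "spin": 0.274, "gripper": -1}, {"dp": [-0.111, 0.018, -0.099], "spin": 0.41, "gripper": -1}, {"dp": [-0.148, 0.024, -0.132], "spin": 0.547, "gripper": -1}, {"dp": [-0.185, 0.03, -0.165], "spin": 0.683, "gripper": -1}]}}

```text
time: 0.6
tool_pos: [367.3, -331.9, 192.4]
orientation: [0.082, 0.702, -0.702, -0.082]
force: [0.5, 0.3, -0.8]
finger_gap: 88.1
```

Run:
```python
from h import *
go(-136.1,-123.7,150)
```

```text
t 0.60 railXY -186.0 -413.7 z 192.4 gap 88.1 F [ 0.5  0.3 -0.8] tool y [-0.  0. -1.]
to -136.1 -123.7 150 dp m [-0.0493  0.0425 -0.2901] spin -0.0019
```

Call:
{"api": "play_rows", "payload": {"series": [{"dp": [-0.008, 0.007, -0.047], "spin": 0, "gripper": -1}, {"dp": [-0.016, 0.014, -0.094], "spin": 0, "gripper": -1}, {"dp": [-0.024, 0.021, -0.141], "spin": 0, "gripper": -1}, {"dp": [-0.032, 0.028, -0.188], "spin": 0, "gripper": -1}, {"dp": [-0.04, 0.035, -0.23], "spin": 0, "gripper": -1}]}}

```text
time: 1.1
tool_pos: [458.1, -116.6, 157.5]
orientation: [0.08, 0.703, -0.703, -0.08]
force: [1.3, -0.1, -0.3]
finger_gap: 87.9
```

Run:
```python
from h import *
go(-136.1,-123.7,140)
```

```text
t 1.10 railXY -146.9 -183.4 z 157.5 gap 87.9 F [ 1.3 -0.1 -0.3] tool y [-0.  0. -1.]
to -136.1 -123.7 140 dp m [-0.011   0.0175 -0.0596] spin 0.0044
```

Call:
{"api": "play_rows", "payload": {"series": [{"dp": [-0.005, 0.008, -0.03], "spin": 0.004, "gripper": -1}, {"dp": [-0.011, 0.017, -0.06], "spin": 0.004, "gripper": -1}, {"dp": [-0.011, 0.017, -0.06], "spin": 0.004, "gripper": -1}, {"dp": [-0.011, 0.017, -0.06], "spin": 0.004, "gripper": -1}]}}

```text
time: 1.5
tool_pos: [481.7, -62.4, 140.5]
orientation: [-0.08, -0.702, 0.703, 0.081]
force: [-0.1, -0.4, -0.9]
finger_gap: 87.7
```

Run:
```python
from h import *
go(-136.1,-123.7,45)
i,im,d=snap("wrist")
cv2.imwrite("pics/w1.png",im[:,:,::-1])
i,im,d=snap("top")
cv2.imwrite("pics/t1.png",cv2.resize(im[115:260,165:330,::-1],None,fx=4,fy=4))
```

```text
t 1.50 railXY -136.3 -125.2 z 140.5 gap 87.7 F [-0.1 -0.4 -0.9] tool y [-0.001 -0.    -1.   ]
to -136.1 -123.7 45 dp m [-0.0003  0.0955 -0.0015] spin 0.002
```

View pics/w1.png

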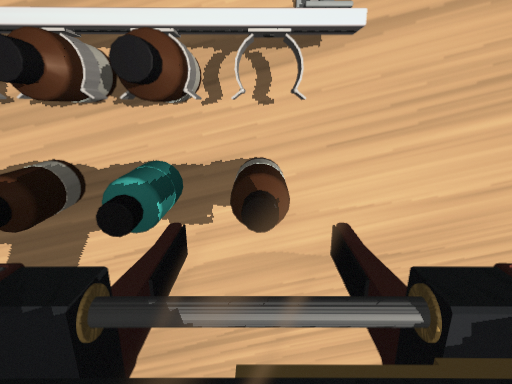

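View pics/t1.png

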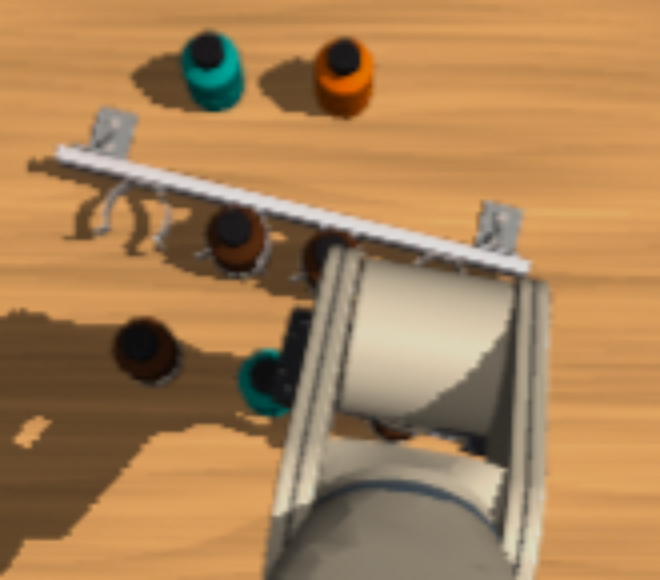

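The wrist view shows the chosen brown bottle at (260,200), centred between the fingers at about x=180 and 340. The empty right-hand clip is at (270,65), and the turquoise decoy at (140,205) sits left of the left finger. I'll refine the positions with this camera before descending.

```bash
cat >> h.py <<'E'
def wristmeas(tag):
    i,im,d=snap("wrist"); cv2.imwrite(f"pics/{tag}.png",im[:,:,::-1])
    p,M=state()
    print("cam",(np.array(i["xyz"])-p).round(0), "calls")
    v,u=np.mgrid[0:384,0:512]; P=world(i,d,u,v).reshape(384,512,3)
    X=(P[...,:2]-c0)@ex; Y=(P[...,:2]-c0)@ey; Z=P[...,2]
    ok=(d>150)&(v<300)
    m=(ok&(Z>99)&(Z<110)&(X<-15)).astype(np.uint8)
    k,l,s,ce=cv2.connectedComponentsWithStats(m)
    for j in range(1,k):
        if s[j,4]>80:
            q=l==j; print("cap",ce[j].round(),s[j,4],"X",X[q].min().round(1),X[q].max().round(1),"Y",Y[q].min().round(1),Y[q].max().round(1),"mid",((X[q].min()+X[q].max())/2).round(1),((Y[q].min()+Y[q].max())/2).round(1))
    m=ok&(Z>59)&(Z<67)&(abs(X)<12); 
    if m.any(): print("rail X",np.percentile(X[m],[2,98]),"Y",Y[m].min(),Y[m].max())
    for s in(1,-1):
        for a,b in((-60,-50),(-50,-40),(-40,-30),(-30,-20)):
            m=ok&(Z>54)&(Z<64)&(s*Y>75)&(s*Y<190)&(X>a)&(X<b)
            if m.sum()>6: y=Y[m]; print(" clip",s,a,m.sum(),y.min().round(1),y.max().round(1),"mid",((y.min()+y.max())/2).round(1))
    return i,im,d,X,Y,Z
E
python3 - <<'E'
from h import *
wristmeas("w2")
E
```

```text
t 1.65 railXY -135.9 -126.4 z 141.0 gap 87.4 F [-0.8  0.4 -0.5] tool y [ 0. -0. -1.]
cam [ 78. -18. 162.] calls
cap [12. 62.] 1054 X -44.6 -16.8 Y 20.2 37.9 mid -30.7 29.1
cap [131.  59.] 1773 X -44.4 -16.8 Y -59.8 -31.2 mid -30.6 -45.5
cap [258. 214.] 1092 X -148.1 -120.7 Y -139.5 -112.3 mid -134.4 -125.9
cap [115. 219.] 1132 X -151.7 -124.3 Y -34.3 -6.6 mid -138.0 -20.4
rail X [-4.52983011 10.05341453] Y -202.84019191218871 63.27268044794087
 clip -1 -60 41 -162.1 -75.2 mid -118.6
 clip -1 -50 106 -158.0 -107.5 mid -132.7
 clip -1 -40 76 -158.9 -106.3 mid -132.6
 clip -1 -30 84 -158.8 -106.4 mid -132.6
```

Call:
{"api": "play_rows", "payload": {"series": [{"dp": [-0.001, 0.03, 0], "spin": 0, "gripper": -1}, {"dp": [-0.001, 0.065, 0], "spin": 0, "gripper": -1}, {"dp": [-0.001, 0.09, 0], "spin": 0, "gripper": -1}, {"dp": [-0.001, 0.1, 0], "spin": 0, "gripper": -1}, {"dp": [-0.001, 0.1, 0], "spin": 0, "gripper": -1}]}}

```text
time: 2.15
tool_pos: [482.1, -63.7, 40.1]
orientation: [0.081, 0.702, -0.702, -0.083]
force: [-0.7, -0.6, 0.8]
finger_gap: 87.9
```

Call:
{"api": "play_rows", "payload": {"series": [{"dp": [0, 0, 0], "spin": 0, "gripper": 0.6}, {"dp": [0, 0, 0], "spin": 0, "gripper": 0.6}, {"dp": [0, 0, 0], "spin": 0, "gripper": 0.6}, {"dp": [0, 0, 0], "spin": 0, "gripper": 0.6}, {"dp": [0, 0, 0], "spin": 0, "gripper": 0.6}], "force": 15}}

```text
time: 2.65
tool_pos: [483.3, -63.0, 41.3]
orientation: [-0.082, -0.702, 0.702, 0.081]
force: [-0.8, -0.3, 1.0]
finger_gap: 51.1
```

Run:
```python
from h import *
go(-72,-132.6,45)
```

```text
t 2.65 railXY -134.6 -125.4 z 41.3 gap 51.1 F [-0.8 -0.3  1. ] tool y [ 0.001 -0.    -1.   ]
to -72 -132.6 45 dp m [-0.0626 -0.0036  0.0072] spin 0.0003
```

Call:
{"api": "play_rows", "payload": {"series": [{"dp": [0, 0, 0], "spin": 0, "gripper": 0.6}, {"dp": [0, 0, 0], "spin": 0, "gripper": 0.6}, {"dp": [0, -0.004, 0], "spin": 0, "gripper": 0.6}, {"dp": [-0.01, -0.004, 0.002], "spin": 0, "gripper": 0.6}, {"dp": [-0.025, -0.004, 0.004], "spin": 0, "gripper": 0.6}]}}

```text
time: 3.15
tool_pos: [506.5, -72.7, 44.8]
orientation: [0.081, 0.702, -0.702, -0.082]
force: [0.7, -0.1, -1.6]
finger_gap: 49.7
```

Call:
{"api": "play_rows", "payload": {"series": [{"dp": [-0.018, 0, 0.002], "spin": 0, "gripper": 0.6}, {"dp": [-0.03, 0, 0.003], "spin": 0, "gripper": 0.6}, {"dp": [-0.035, 0, 0.003], "spin": 0, "gripper": 0.6}, {"dp": [-0.035, 0, 0.003], "spin": 0, "gripper": 0.6}, {"dp": [-0.035, 0, 0.003], "spin": 0, "gripper": 0.6}]}}

```text
time: 3.65
tool_pos: [539.0, -83.3, 44.5]
orientation: [0.081, 0.702, -0.702, -0.082]
force: [-0.5, -0.1, -2.3]
finger_gap: 49.8
```

Run:
```python
from h import *
wristmeas("w3")
go(-73,-132.6,41)
```

```text
t 3.70 railXY -75.9 -132.4 z 44.6 gap 49.8 F [ 0.8  0.2 -1.8] tool y [-0.001  0.    -1.   ]
cam [ 78. -18. 162.] calls
 clip -1 -60 519 -162.4 -75.1 mid -118.7
 clip -1 -50 262 -158.9 -105.9 mid -132.4
 clip -1 -40 189 -158.8 -106.0 mid -132.4
 clip -1 -30 83 -158.6 -106.1 mid -132.3
t 3.70 railXY -75.9 -132.4 z 44.6 gap 49.8 F [ 0.8  0.2 -1.8] tool y [-0.001  0.    -1.   ]
to -73 -132.6 41 dp m [-0.0029  0.0036  0.0002] spin 0.0003
```

View pics/w3.png

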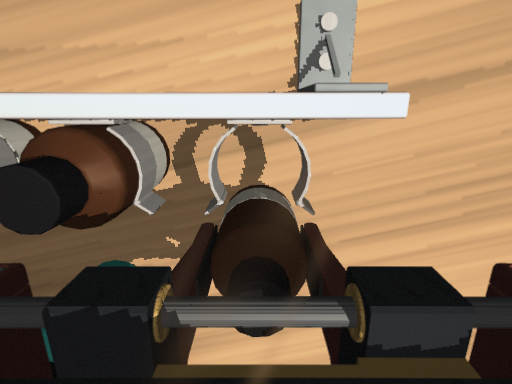

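The bottle is gripped at (258,230), centred on the clip opening (tips at x≈210 and 310). Now I lower it, release, back off, and then push with the fingertips.

Call:
{"api": "play_rows", "payload": {"series": [{"dp": [-0.001, 0.0025, 0], "spin": 0, "gripper": 0.6}, {"dp": [-0.001, 0.004, 0], "spin": 0, "gripper": 0.6}, {"dp": [-0.001, 0.004, 0], "spin": 0, "gripper": 0.6}, {"dp": [-0.001, 0.004, 0], "spin": 0, "gripper": -0.6}, {"dp": [-0.001, 0.004, 0], "spin": 0, "gripper": -0.6}]}}

```text
time: 4.2
tool_pos: [540.8, -83.7, 40.9]
orientation: [0.081, 0.702, -0.702, -0.081]
force: [-0.0, -0.1, 0.6]
finger_gap: 62.2
```

Call:
{"api": "play_rows", "payload": {"series": [{"dp": [0, 0, 0], "spin": 0, "gripper": -0.6}, {"dp": [0.01, 0, 0], "spin": 0, "gripper": -0.6}, {"dp": [0.03, 0, 0], "spin": 0, "gripper": -0.6}, {"dp": [0.05, 0, 0], "spin": 0, "gripper": -0.6}, {"dp": [0.055, 0, 0], "spin": 0, "gripper": -0.6}]}}

```text
time: 4.7
tool_pos: [484.1, -70.5, 40.5]
orientation: [0.08, 0.702, -0.702, -0.082]
force: [0.0, 0.5, 0.6]
finger_gap: 70.4
```

Call:
{"api": "play_rows", "payload": {"series": [{"dp": [0, 0.003, 0], "spin": 0, "gripper": 0.64}, {"dp": [0, 0.003, 0], "spin": 0, "gripper": 0.64}, {"dp": [0, 0.003, 0], "spin": 0, "gripper": 0.64}, {"dp": [0, 0.003, 0], "spin": 0, "gripper": 0.64}, {"dp": [0, 0.003, 0], "spin": 0, "gripper": 0.64}]}}

```text
time: 5.2
tool_pos: [487.7, -71.3, 37.8]
orientation: [-0.081, -0.702, 0.702, 0.081]
force: [-0.4, -0.3, 0.2]
finger_gap: 33.5
```

Run:
```python
from h import *
wristmeas("w4")
go(-73,-132.6,38)
```

```text
t 5.25 railXY -128.5 -132.5 z 37.8 gap 29.8 F [ 0.2 -1.1  0.7] tool y [ 0. -0. -1.]
cam [ 78. -18. 162.] calls
t 5.25 railXY -128.5 -132.5 z 37.8 gap 29.8 F [ 0.2 -1.1  0.7] tool y [ 0. -0. -1.]
to -73 -132.6 38 dp m [-0.0555 -0.0001  0.0001] spin 0.0001
```

View pics/w4.png

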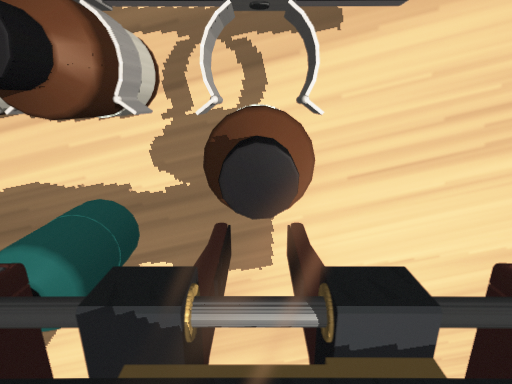

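Call:
{"api": "play_rows", "payload": {"series": [{"dp": [0, 0, 0], "spin": 0, "gripper": 0.64}, {"dp": [0, 0, 0], "spin": 0, "gripper": 0.64}, {"dp": [-0.006, 0, 0], "spin": 0, "gripper": 0.64}, {"dp": [-0.012, 0, 0], "spin": 0, "gripper": 0.64}, {"dp": [-0.017, 0, 0], "spin": 0, "gripper": 0.64}]}}

```text
time: 5.75
tool_pos: [504.8, -75.3, 37.9]
orientation: [-0.082, -0.702, 0.702, 0.081]
force: [-0.4, -0.0, -0.3]
finger_gap: 15.8
```

Call:
{"api": "play_rows", "payload": {"series": [{"dp": [-0.003, 0, 0], "spin": 0, "gripper": 0.64}, {"dp": [-0.006, 0, 0], "spin": 0, "gripper": 0.64}, {"dp": [-0.009, 0, 0], "spin": 0, "gripper": 0.64}, {"dp": [-0.012, 0, 0], "spin": 0, "gripper": 0.64}, {"dp": [-0.015, 0, 0], "spin": 0, "gripper": 0.64}]}}

```text
time: 6.25
tool_pos: [517.7, -78.4, 37.7]
orientation: [0.081, 0.702, -0.702, -0.082]
force: [-8.6, 1.8, 6.0]
finger_gap: 16.0
```

Run:
```python
from h import *
wristmeas("w5")
```

```text
t 6.30 railXY -97.6 -132.5 z 37.6 gap 15.7 F [-3.2  0.8  3.2] tool y [-0.003  0.    -1.   ]
cam [ 78. -18. 162.] calls
```

View pics/w5.png

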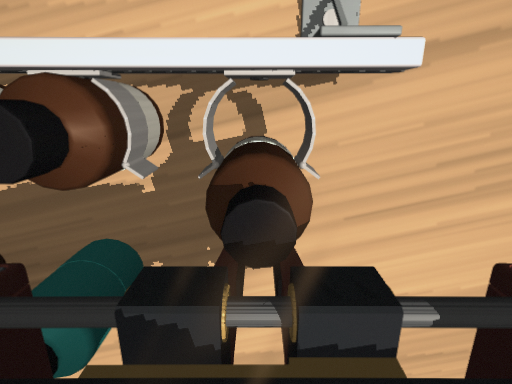

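The bottle is at the lips, centred, with the fingers behind it. The push gives some vertical force, so I back off slightly and go lower, which puts the push nearer the clip's height. The body still clears the caps by about 8 mm.

Call:
{"api": "play_rows", "payload": {"series": [{"dp": [0.004, 0, 0], "spin": 0, "gripper": 0.64}, {"dp": [0.006, 0.003, 0], "spin": 0, "gripper": 0.64}, {"dp": [0.006, 0.006, 0], "spin": 0, "gripper": 0.64}, {"dp": [0.006, 0.006, 0], "spin": 0, "gripper": 0.64}]}}

```text
time: 6.7
tool_pos: [512.5, -77.1, 31.4]
orientation: [0.081, 0.702, -0.702, -0.081]
force: [-0.4, -0.2, 0.9]
finger_gap: 15.7
```

Call:
{"api": "play_rows", "payload": {"series": [{"dp": [-0.003, 0, 0], "spin": 0, "gripper": 0.64}, {"dp": [-0.006, 0, 0], "spin": 0, "gripper": 0.64}, {"dp": [-0.008, 0, 0], "spin": 0, "gripper": 0.64}, {"dp": [-0.01, 0, 0], "spin": 0, "gripper": 0.64}, {"dp": [-0.012, 0, 0], "spin": 0, "gripper": 0.64}]}}

```text
time: 7.2
tool_pos: [519.3, -78.9, 31.4]
orientation: [0.078, 0.703, -0.702, -0.085]
force: [-19.0, 4.6, 16.7]
finger_gap: 15.9
```

Run:
```python
from h import *
state()
```

```text
t 7.20 railXY -95.9 -132.6 z 31.4 gap 15.9 F [-19.    4.6  16.7] tool y [-0.01   0.002 -1.   ]
```

Run:
```python
from h import *
wristmeas("w6")
i,im,d=snap("side")
cv2.imwrite("pics/s6.png",cv2.resize(im[130:270,150:340,::-1],None,fx=4,fy=4,interpolation=cv2.INTER_CUBIC))
```

```text
t 7.25 railXY -96.0 -132.7 z 31.4 gap 15.9 F [-14.9   3.4  13.2] tool y [-0.011  0.002 -1.   ]
cam [ 80. -18. 161.] calls
```

View pics/w6.png

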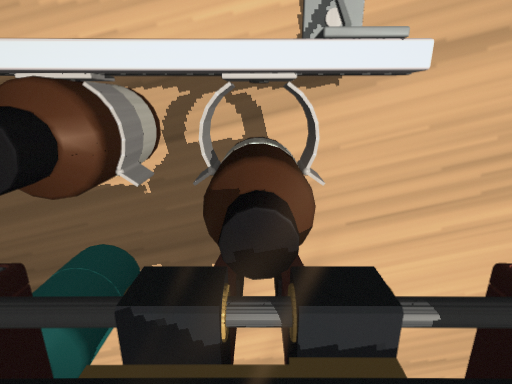

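View pics/s6.png

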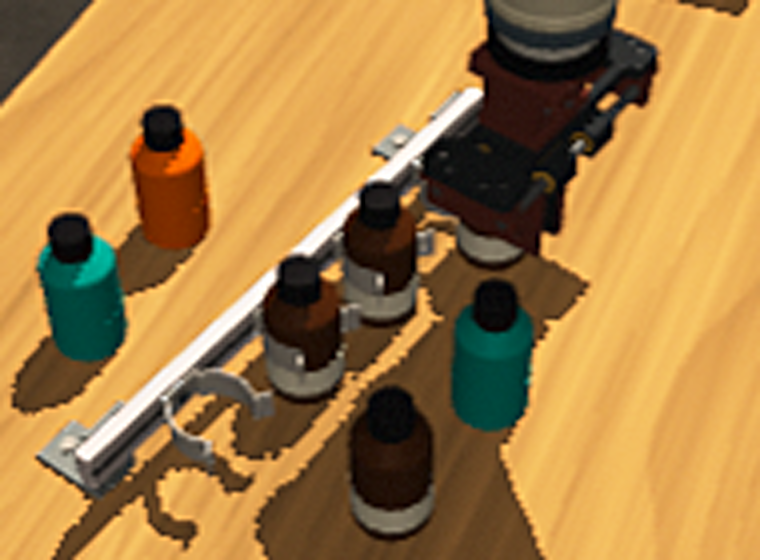

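The push is centred, and the arms are starting to spread. The arm's compliance presses the bottle down (16 N), which adds bench friction. I'll relieve that by commanding a few mm upwards while pushing on.

Call:
{"api": "play_rows", "payload": {"series": [{"dp": [0, -0.002, 0], "spin": 0, "gripper": 0.64}, {"dp": [0, -0.004, 0], "spin": 0, "gripper": 0.64}, {"dp": [0, -0.004, 0], "spin": 0, "gripper": 0.64}]}}

```text
time: 7.6
tool_pos: [521.0, -79.3, 34.8]
orientation: [0.079, 0.703, -0.702, -0.084]
force: [-6.1, 1.3, -2.6]
finger_gap: 16.0
```

Run:
```python
from h import *
state()
```

```text
t 7.60 railXY -94.2 -132.6 z 34.8 gap 16.0 F [-6.1  1.3 -2.6] tool y [-0.007  0.001 -1.   ]
```

Call:
{"api": "play_rows", "payload": {"series": [{"dp": [-0.002, 0, 0], "spin": 0, "gripper": 0.64}, {"dp": [-0.004, 0, 0], "spin": 0, "gripper": 0.64}, {"dp": [-0.006, -0.001, 0], "spin": 0, "gripper": 0.64}, {"dp": [-0.006, -0.001, 0], "spin": 0, "gripper": 0.64}]}}

```text
time: 8.0
tool_pos: [525.5, -80.4, 35.3]
orientation: [0.078, 0.703, -0.702, -0.085]
force: [-9.1, 1.7, -1.7]
finger_gap: 15.5
```

Run:
```python
from h import *
state()
```

```text
t 8.00 railXY -89.5 -132.7 z 35.3 gap 15.5 F [-9.1  1.7 -1.7] tool y [-0.01   0.002 -1.   ]
```

Working: about 9 N horizontal, and it is advancing. I'll continue.

Call:
{"api": "play_rows", "payload": {"series": [{"dp": [-0.003, 0, 0], "spin": 0, "gripper": 0.64}, {"dp": [-0.006, 0, 0], "spin": 0, "gripper": 0.64}, {"dp": [-0.008, 0, 0], "spin": 0, "gripper": 0.64}, {"dp": [-0.01, 0, 0], "spin": 0, "gripper": 0.64}]}}

```text
time: 8.4
tool_pos: [536.2, -82.9, 35.5]
orientation: [0.079, 0.703, -0.702, -0.084]
force: [-6.3, 1.2, -0.9]
finger_gap: 15.7
```

Run:
```python
from h import *
wristmeas("w7")
```

```text
t 8.45 railXY -77.5 -132.6 z 35.7 gap 16.0 F [-4.6  0.6 -1.1] tool y [-0.006  0.001 -1.   ]
cam [ 78. -18. 161.] calls
 clip -1 -50 18 -168.2 -97.1 mid -132.6
```

View pics/w7.png

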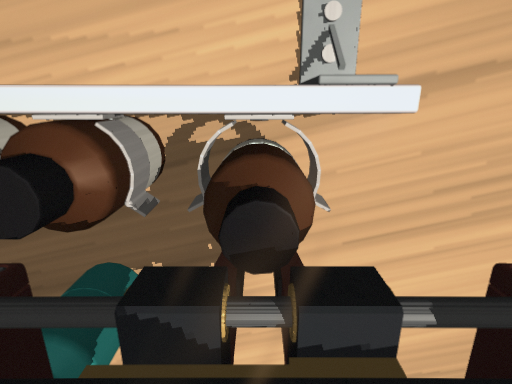

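Call:
{"api": "play_rows", "payload": {"series": [{"dp": [-0.003, 0.001, 0], "spin": 0, "gripper": 0.64}, {"dp": [-0.006, 0.001, 0], "spin": 0, "gripper": 0.64}, {"dp": [-0.009, 0.001, 0], "spin": 0, "gripper": 0.64}, {"dp": [-0.012, 0.001, 0], "spin": 0, "gripper": 0.64}, {"dp": [-0.012, 0.001, 0], "spin": 0, "gripper": 0.64}]}}

```text
time: 8.95
tool_pos: [549.1, -85.8, 35.5]
orientation: [0.079, 0.703, -0.702, -0.083]
force: [-8.4, 1.5, 4.2]
finger_gap: 15.4
```

Run:
```python
from h import *
state()
```

```text
t 8.95 railXY -65.3 -132.6 z 35.5 gap 15.4 F [-8.4  1.5  4.2] tool y [-0.006  0.001 -1.   ]
```

Call:
{"api": "play_rows", "payload": {"series": [{"dp": [-0.002, -0.001, 0], "spin": 0, "gripper": 0.64}, {"dp": [-0.003, -0.001, 0], "spin": 0, "gripper": 0.64}]}}

```text
time: 9.15
tool_pos: [549.2, -85.9, 35.7]
orientation: [0.077, 0.703, -0.702, -0.085]
force: [-17.1, 3.5, 7.6]
finger_gap: 15.6
```

Call:
{"api": "play_rows", "payload": {"series": [{"dp": [0.01, 0, 0], "spin": 0, "gripper": 0.64}, {"dp": [0.04, 0, 0], "spin": 0, "gripper": 0.64}, {"dp": [0.08, 0, 0], "spin": 0, "gripper": 0.64}, {"dp": [0.08, 0, 0], "spin": 0, "gripper": 0.64}]}}

```text
time: 9.55
tool_pos: [471.2, -67.6, 36.4]
orientation: [0.079, 0.703, -0.702, -0.083]
force: [-0.0, 0.3, 0.4]
finger_gap: 15.9
```

Run:
```python
from h import *
wristmeas("w8")
```

```text
t 9.60 railXY -141.5 -132.5 z 37.0 gap 15.8 F [ 0.5 -0.2  0.6] tool y [-0.001  0.    -1.   ]
cam [ 75. -17. 161.] calls
```

View pics/w8.png

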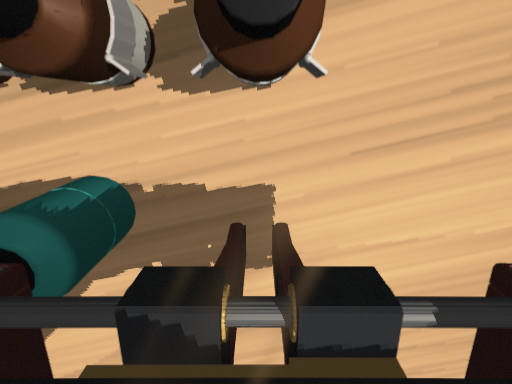

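The bottle stopped hard at the clip's back: 17 N gave no further motion. Raising and crossing to the second bottle.

Call:
{"api": "play_rows", "payload": {"series": [{"dp": [0, -0.045, 0], "spin": 0, "gripper": 0.64}, {"dp": [0, -0.09, 0], "spin": 0, "gripper": 0.64}, {"dp": [0, -0.11, 0], "spin": 0, "gripper": -0.4}, {"dp": [0, -0.11, -0.025], "spin": 0, "gripper": -1}, {"dp": [0, -0.11, -0.065], "spin": 0, "gripper": -1}]}}

```text
time: 10.1
tool_pos: [494.5, -6.1, 149.0]
orientation: [0.085, 0.702, -0.702, -0.08]
force: [1.1, -0.5, 0.2]
finger_gap: 36.1
```

Call:
{"api": "play_rows", "payload": {"series": [{"dp": [0, 0, -0.04], "spin": 0, "gripper": -1}, {"dp": [-0.002, 0, -0.08], "spin": 0, "gripper": -1}, {"dp": [-0.002, 0, -0.12], "spin": 0, "gripper": -1}, {"dp": [-0.002, 0, -0.148], "spin": 0, "gripper": -1}, {"dp": [-0.002, 0, -0.148], "spin": 0, "gripper": -1}]}}

```text
time: 10.6
tool_pos: [530.3, 141.7, 147.8]
orientation: [0.082, 0.703, -0.702, -0.079]
force: [-0.2, 0.4, -0.2]
finger_gap: 76.2
```

Run:
```python
from h import *
wristmeas("w9")
```

```text
t 10.65 railXY -136.3 82.7 z 147.5 gap 80.4 F [ 0.7 -0.9 -0.6] tool y [ 0.003  0.001 -1.   ]
cam [ 78. -16. 163.] calls
cap [335.  63.] 1586 X -45.0 -16.8 Y 21.9 49.1 mid -30.9 35.5
cap [459.  62.] 1676 X -44.1 -16.8 Y -58.6 -30.9 mid -30.5 -44.7
cap [261. 215.] 1019 X -151.8 -123.6 Y 69.4 96.8 mid -137.7 83.1
cap [396. 216.] 1067 X -152.0 -124.3 Y -32.8 -5.4 mid -138.1 -19.1
rail X [-3.70774768  9.8292483 ] Y -105.20904533800693 197.4771148264668
 clip 1 -60 42 91.4 150.1 mid 120.8
 clip 1 -50 100 96.2 146.2 mid 121.2
 clip 1 -40 80 94.5 147.3 mid 120.9
 clip 1 -30 82 94.5 147.0 mid 120.8
 clip -1 -60 67 -122.1 -75.2 mid -98.7
 clip -1 -50 179 -117.0 -105.9 mid -111.5
 clip -1 -40 166 -110.5 -105.1 mid -107.8
 clip -1 -30 148 -110.1 -105.5 mid -107.8
```

View pics/w9.png

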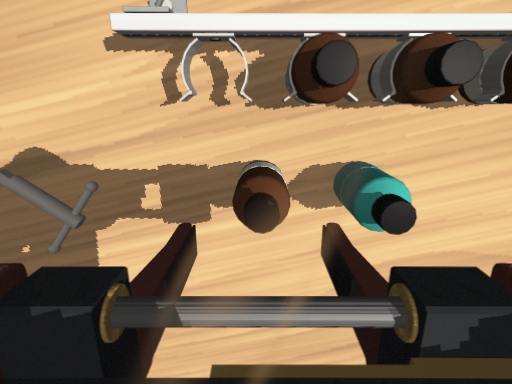

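The second brown bottle at (262,200) is between the fingers. The turquoise decoy at (380,200) is outside them with about 20 mm to spare. Descending.

Call:
{"api": "play_rows", "payload": {"series": [{"dp": [0.0015, 0.03, 0], "spin": 0, "gripper": -1}, {"dp": [0.0015, 0.065, 0], "spin": 0, "gripper": -1}, {"dp": [0.0015, 0.095, 0], "spin": 0, "gripper": -1}, {"dp": [0.0015, 0.106, 0], "spin": 0, "gripper": -1}, {"dp": [0.0015, 0.106, 0], "spin": 0, "gripper": -1}]}}

```text
time: 11.15
tool_pos: [525.2, 137.5, 39.8]
orientation: [-0.081, -0.702, 0.703, 0.082]
force: [-0.4, -0.2, -0.2]
finger_gap: 87.7
```

Call:
{"api": "play_rows", "payload": {"series": [{"dp": [0, 0, 0], "spin": 0, "gripper": 0.6}, {"dp": [0, 0, 0], "spin": 0, "gripper": 0.6}, {"dp": [0, 0, 0], "spin": 0, "gripper": 0.6}, {"dp": [0, 0, 0], "spin": 0, "gripper": 0.6}, {"dp": [0, 0, 0], "spin": 0, "gripper": 0.6}], "force": 15}}

```text
time: 11.65
tool_pos: [526.2, 138.8, 41.5]
orientation: [0.082, 0.703, -0.702, -0.081]
force: [0.7, 1.3, 2.0]
finger_gap: 51.4
```

Call:
{"api": "play_rows", "payload": {"series": [{"dp": [0, 0, 0], "spin": 0, "gripper": 0.6}, {"dp": [0, 0, 0], "spin": 0, "gripper": 0.6}, {"dp": [0, 0, 0], "spin": 0, "gripper": 0.6}, {"dp": [0, -0.004, 0], "spin": 0, "gripper": 0.6}, {"dp": [0, -0.004, 0], "spin": 0, "gripper": 0.6}]}}

```text
time: 12.15
tool_pos: [525.6, 138.5, 45.0]
orientation: [-0.081, -0.702, 0.702, 0.081]
force: [1.4, -0.2, -1.4]
finger_gap: 49.7
```

Run:
```python
from h import *
go(-75,120.9,45)
```

```text
t 12.15 railXY -139.5 80.4 z 45.0 gap 49.7 F [ 1.4 -0.2 -1.4] tool y [-0. -0. -1.]
to -75 120.9 45 dp m [-0.0645 -0.     -0.0404] spin 0.0002
```

Call:
{"api": "play_rows", "payload": {"series": [{"dp": [-0.006, 0, -0.006], "spin": 0, "gripper": 0.6}, {"dp": [-0.02, 0, -0.016], "spin": 0, "gripper": 0.6}, {"dp": [-0.037, 0, -0.028], "spin": 0, "gripper": 0.6}, {"dp": [-0.053, 0, -0.037], "spin": 0, "gripper": 0.6}, {"dp": [-0.061, 0, -0.0405], "spin": 0, "gripper": 0.6}]}}

```text
time: 12.65
tool_pos: [596.3, 164.8, 44.8]
orientation: [0.082, 0.703, -0.702, -0.081]
force: [0.3, -0.2, -1.8]
finger_gap: 50.0
```

Call:
{"api": "play_rows", "payload": {"series": [{"dp": [0, 0, 0], "spin": 0, "gripper": 0.6}, {"dp": [0, 0, 0], "spin": 0, "gripper": 0.6}]}}

```text
time: 12.85
tool_pos: [593.4, 163.8, 44.3]
orientation: [-0.081, -0.702, 0.703, 0.082]
force: [0.1, 0.6, -1.6]
finger_gap: 49.8
```

Run:
```python
from h import *
wristmeas("w10")
go(-75,120.9,41)
```

```text
t 12.90 railXY -79.5 120.4 z 44.4 gap 49.5 F [-0.  -1.1 -2.1] tool y [-0.002 -0.    -1.   ]
cam [ 78. -18. 162.] calls
 clip 1 -60 471 91.0 150.7 mid 120.9
 clip 1 -50 270 95.1 146.9 mid 121.0
 clip 1 -40 175 94.4 147.3 mid 120.8
 clip 1 -30 40 95.4 147.3 mid 121.3
t 12.90 railXY -79.5 120.4 z 44.4 gap 49.5 F [-0.  -1.1 -2.1] tool y [-0.002 -0.    -1.   ]
to -75 120.9 41 dp m [-0.0045  0.0034 -0.0005] spin 0.0
```

View pics/w10.png

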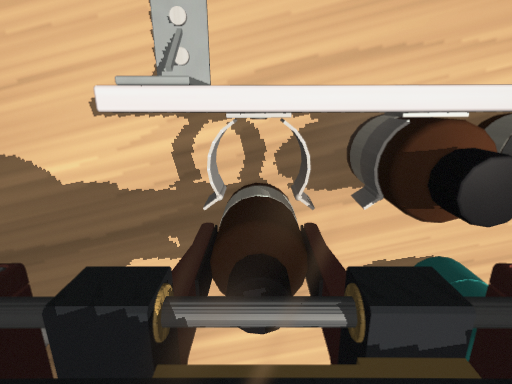

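The bottle at (259,230) is centred on the left clip (tips at 208 and 310). I'll use the same sequence.

Call:
{"api": "play_rows", "payload": {"series": [{"dp": [-0.003, 0.0025, -0.0005], "spin": 0, "gripper": 0.6}, {"dp": [-0.003, 0.004, -0.0005], "spin": 0, "gripper": 0.6}, {"dp": [-0.003, 0.004, -0.0005], "spin": 0, "gripper": 0.6}, {"dp": [-0.003, 0.004, -0.0005], "spin": 0, "gripper": -0.6}, {"dp": [-0.003, 0.004, -0.0005], "spin": 0, "gripper": -0.6}]}}

```text
time: 13.4
tool_pos: [597.4, 163.8, 41.0]
orientation: [0.082, 0.702, -0.702, -0.081]
force: [-0.5, -0.2, 0.7]
finger_gap: 62.3
```

Call:
{"api": "play_rows", "payload": {"series": [{"dp": [0, 0, 0], "spin": 0, "gripper": -0.6}, {"dp": [0.01, 0, 0], "spin": 0, "gripper": -0.6}, {"dp": [0.03, 0, 0], "spin": 0, "gripper": -0.6}, {"dp": [0.05, 0, 0], "spin": 0, "gripper": -0.6}, {"dp": [0.055, 0, 0], "spin": 0, "gripper": -0.6}]}}

```text
time: 13.9
tool_pos: [541.0, 176.5, 40.5]
orientation: [-0.08, -0.702, 0.703, 0.082]
force: [-0.3, -0.5, -0.3]
finger_gap: 70.3
```

Call:
{"api": "play_rows", "payload": {"series": [{"dp": [0, 0.006, 0], "spin": 0, "gripper": 0.64}, {"dp": [0, 0.006, 0], "spin": 0, "gripper": 0.64}, {"dp": [0, 0.006, 0], "spin": 0, "gripper": 0.64}, {"dp": [0, 0.006, 0], "spin": 0, "gripper": 0.64}, {"dp": [0, 0.006, 0], "spin": 0, "gripper": 0.64}]}}

```text
time: 14.4
tool_pos: [544.4, 176.3, 34.8]
orientation: [0.082, 0.702, -0.702, -0.081]
force: [0.2, -0.2, 0.4]
finger_gap: 34.0
```

Call:
{"api": "play_rows", "payload": {"series": [{"dp": [0, 0, 0], "spin": 0, "gripper": 0.64}, {"dp": [0, 0, 0], "spin": 0, "gripper": 0.64}]}}

```text
time: 14.6
tool_pos: [544.0, 176.4, 34.9]
orientation: [0.081, 0.702, -0.702, -0.081]
force: [-0.2, -1.1, 0.1]
finger_gap: 18.2
```

Run:
```python
from h import *
wristmeas("w11")
go(-109,120.9,35)
```

```text
t 14.65 railXY -130.3 121.5 z 34.9 gap 16.6 F [ 0.3 -0.5  0.2] tool y [ 0.  0. -1.]
cam [ 78. -18. 162.] calls
t 14.65 railXY -130.3 121.5 z 34.9 gap 16.6 F [ 0.3 -0.5  0.2] tool y [ 0.  0. -1.]
to -109 120.9 35 dp m [-0.0213 -0.0001  0.0006] spin 0.0
```

View pics/w11.png

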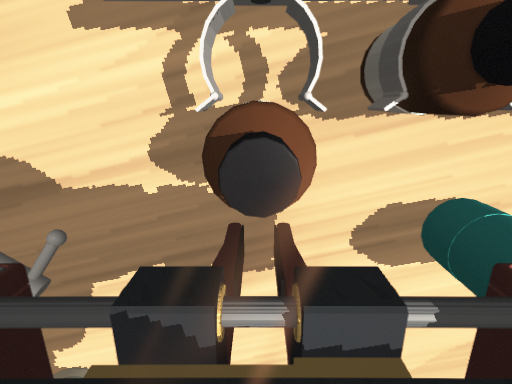

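Call:
{"api": "play_rows", "payload": {"series": [{"dp": [-0.008, 0, 0.0005], "spin": 0, "gripper": 0.64}, {"dp": [-0.015, 0, 0.0005], "spin": 0, "gripper": 0.64}, {"dp": [-0.02, 0, 0.0005], "spin": 0, "gripper": 0.64}, {"dp": [-0.025, 0, 0.0005], "spin": 0, "gripper": 0.64}, {"dp": [-0.03, 0, 0.0005], "spin": 0, "gripper": 0.64}]}}

```text
time: 15.15
tool_pos: [572.9, 168.9, 34.8]
orientation: [-0.081, -0.702, 0.702, 0.082]
force: [-3.2, 0.5, 2.2]
finger_gap: 15.7
```

Call:
{"api": "play_rows", "payload": {"series": [{"dp": [-0.003, -0.001, 0], "spin": 0, "gripper": 0.64}, {"dp": [-0.005, -0.002, 0], "spin": 0, "gripper": 0.64}, {"dp": [-0.007, -0.003, 0], "spin": 0, "gripper": 0.64}, {"dp": [-0.009, -0.003, 0], "spin": 0, "gripper": 0.64}]}}

```text
time: 15.55
tool_pos: [579.0, 166.9, 36.8]
orientation: [-0.079, -0.702, 0.703, 0.083]
force: [-8.0, 2.3, -0.7]
finger_gap: 15.6
```

Run:
```python
from h import *
state()
```

```text
t 15.55 railXY -94.0 120.2 z 36.8 gap 15.6 F [-8.   2.3 -0.7] tool y [-0.006 -0.001 -1.   ]
```

Call:
{"api": "play_rows", "payload": {"series": [{"dp": [-0.003, 0, 0], "spin": 0, "gripper": 0.64}, {"dp": [-0.006, -0.001, 0], "spin": 0, "gripper": 0.64}, {"dp": [-0.008, -0.001, 0], "spin": 0, "gripper": 0.64}, {"dp": [-0.01, -0.001, 0], "spin": 0, "gripper": 0.64}]}}

```text
time: 15.95
tool_pos: [587.4, 164.7, 37.3]
orientation: [-0.079, -0.702, 0.703, 0.084]
force: [-9.7, 4.0, -1.8]
finger_gap: 15.4
```

Run:
```python
from h import *
wristmeas("w12")
```

```text
t 16.00 railXY -84.8 120.1 z 37.3 gap 15.7 F [-8.7  2.6 -2.4] tool y [-0.007 -0.001 -1.   ]
cam [ 79. -18. 161.] calls
 clip 1 -50 9 85.6 154.7 mid 120.1
```

View pics/w12.png

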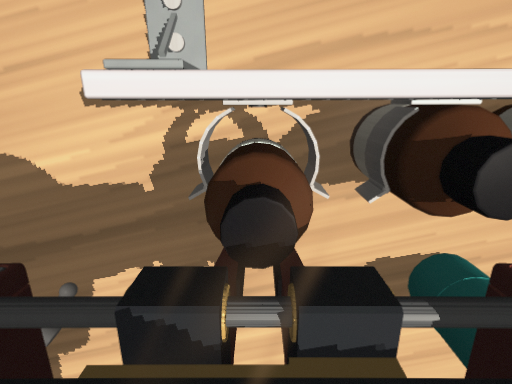

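The bottle (258,200) is centred and about half way through the lips, with some 9 N of push. Another 20 mm to home.

Call:
{"api": "play_rows", "payload": {"series": [{"dp": [-0.003, 0, 0], "spin": 0, "gripper": 0.64}, {"dp": [-0.006, 0, 0], "spin": 0, "gripper": 0.64}, {"dp": [-0.009, 0.001, 0], "spin": 0, "gripper": 0.64}, {"dp": [-0.011, 0.001, 0], "spin": 0, "gripper": 0.64}, {"dp": [-0.013, 0.001, 0], "spin": 0, "gripper": 0.64}]}}

```text
time: 16.5
tool_pos: [605.3, 161.8, 38.2]
orientation: [0.082, 0.703, -0.702, -0.081]
force: [0.4, -0.7, 0.8]
finger_gap: 15.5
```

Call:
{"api": "play_rows", "payload": {"series": [{"dp": [-0.002, 0, 0], "spin": 0, "gripper": 0.64}, {"dp": [-0.004, 0, 0], "spin": 0, "gripper": 0.64}, {"dp": [-0.006, 0, 0], "spin": 0, "gripper": 0.64}, {"dp": [-0.006, 0, 0], "spin": 0, "gripper": 0.64}]}}

```text
time: 16.9
tool_pos: [606.7, 160.7, 37.4]
orientation: [-0.079, -0.702, 0.703, 0.084]
force: [-11.6, 3.2, 6.2]
finger_gap: 15.7
```

Run:
```python
from h import *
state()
```

```text
t 16.90 railXY -65.6 120.6 z 37.4 gap 15.7 F [-11.6   3.2   6.2] tool y [-0.007 -0.    -1.   ]
```

Call:
{"api": "play_rows", "payload": {"series": [{"dp": [-0.002, -0.001, 0], "spin": 0, "gripper": 0.64}, {"dp": [-0.003, -0.001, 0], "spin": 0, "gripper": 0.64}]}}

```text
time: 17.1
tool_pos: [606.7, 160.4, 37.6]
orientation: [-0.077, -0.702, 0.703, 0.086]
force: [-21.1, 8.4, 9.4]
finger_gap: 15.5
```

Call:
{"api": "play_rows", "payload": {"series": [{"dp": [0.01, 0, 0], "spin": 0, "gripper": 0.64}, {"dp": [0.04, 0, 0], "spin": 0, "gripper": 0.64}, {"dp": [0.075, 0, 0], "spin": 0, "gripper": 0.64}, {"dp": [0.075, -0.045, 0], "spin": 0, "gripper": 0.64}, {"dp": [0.075, -0.09, 0], "spin": 0, "gripper": 0.64}]}}

```text
time: 17.6
tool_pos: [538.3, 176.7, 128.9]
orientation: [-0.08, -0.702, 0.703, 0.082]
force: [1.7, -0.6, -0.1]
finger_gap: 15.7
```

Call:
{"api": "play_rows", "payload": {"series": [{"dp": [0.02, -0.04, 0.045], "spin": 0, "gripper": 0.64}, {"dp": [0.04, -0.08, 0.09], "spin": 0, "gripper": 0.64}, {"dp": [0.05, -0.11, 0.12], "spin": 0, "gripper": 0.64}, {"dp": [0.05, -0.11, 0.12], "spin": 0, "gripper": 0.64}]}}

```text
time: 18.0
tool_pos: [463.6, 69.7, 242.0]
orientation: [0.083, 0.703, -0.702, -0.08]
force: [-0.7, 0.0, 0.6]
finger_gap: 15.7
```

Run:
```python
from h import *
wristmeas("w13")
for n in("side","top"):
    i,im,d=snap(n)
    if n=="side": cv2.imwrite("pics/s13.png",cv2.resize(im[::,:,::-1],(768,576)))
    v,u=np.mgrid[0:384,0:512]; P=world(i,d,u,v).reshape(384,512,3)
    X=(P[...,:2]-c0)@ex; Y=(P[...,:2]-c0)@ey; Z=P[...,2]
    m=((d>0)&(Z>95)&(Z<118)&(X>-200)&(X<200)&(abs(Y)<250)).astype(np.uint8)
    k,l,s,ce=cv2.connectedComponentsWithStats(m)
    for j in range(1,k):
        if s[j,4]>15:
            q=l==j; print(n,s[j,4],((X[q].min()+X[q].max())/2).round(1),((Y[q].min()+Y[q].max())/2).round(1),Z[q].max().round(1))
```

```text
t 18.05 railXY -183.9 -1.3 z 243.0 gap 16.0 F [ 0.4 -0.3  0.6] tool y [ 0.006 -0.    -1.   ]
cam [ 77. -17. 161.] calls
cap [307.  18.] 822 X -44.1 -17.0 Y -58.3 -31.6 mid -30.5 -44.9
cap [403.  18.] 864 X -44.5 -17.7 Y -146.0 -118.8 mid -31.1 -132.4
cap [126.  19.] 872 X -44.9 -17.7 Y 106.2 134.2 mid -31.3 120.2
cap [220.  19.] 824 X -44.4 -17.6 Y 21.0 48.4 mid -31.0 34.7
cap [278. 138.] 580 X -151.4 -125.2 Y -33.4 -7.0 mid -138.3 -20.2
rail X [-10.17842671  -3.20969093] Y -187.8958541867981 192.74247008277712
 clip 1 -60 78 90.4 150.3 mid 120.4
 clip 1 -50 86 94.1 145.6 mid 119.8
 clip 1 -40 52 93.3 97.9 mid 95.6
 clip 1 -30 43 93.9 98.3 mid 96.1
 clip -1 -60 74 -162.5 -102.1 mid -132.3
 clip -1 -50 87 -161.3 -105.1 mid -133.2
 clip -1 -40 51 -109.4 -105.5 mid -107.4
 clip -1 -30 46 -110.7 -105.3 mid -108.0
side 85 126.0 -14.3 109.2
side 91 -31.7 -44.2 107.9
side 98 105.2 93.8 107.4
side 103 -32.5 35.2 107.5
side 104 -139.8 -19.9 107.9
side 116 -32.5 121.8 107.5
top 53 102.9 94.9 107.4
top 61 125.6 -12.2 107.8
top 58 -33.2 122.4 107.9
top 63 -33.5 36.6 107.5
top 63 -33.0 -42.4 109.4
top 64 -33.5 -129.6 112.9
```

View pics/w13.png

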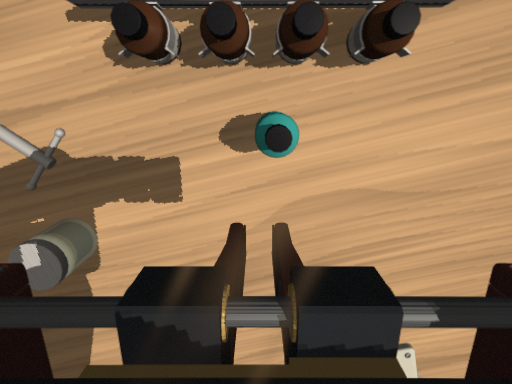

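View pics/s13.png

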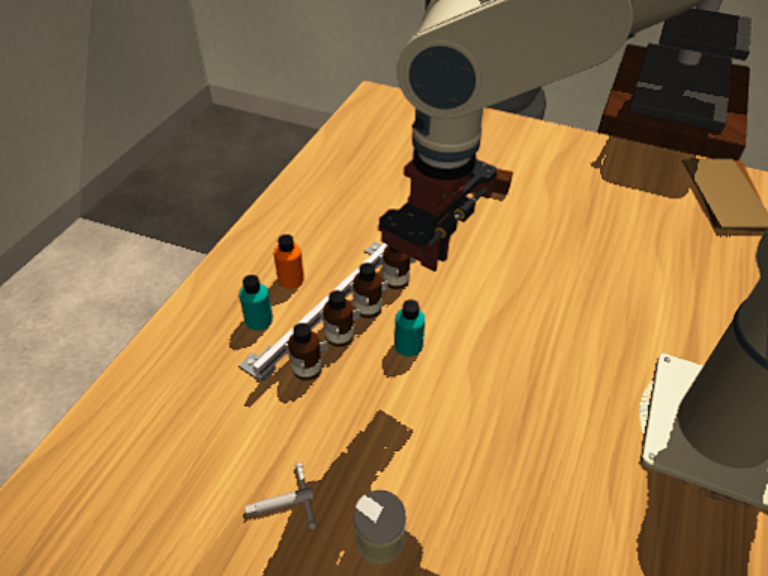

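All four brown bottles stand in a row in their clips: wrist-picture caps at (126,19), (220,19), (307,18) and (403,18), at X −30.5 to −31.3. One cap-height maximum (112.9) stands out, so I'll check that no bottle sits off the bench.

Run:
```python
from h import *
for n in("wrist","top"):
    i,im,d=snap(n)
    v,u=np.mgrid[0:384,0:512]; P=world(i,d,u,v).reshape(384,512,3)
    X=(P[...,:2]-c0)@ex; Y=(P[...,:2]-c0)@ey; Z=P[...,2]
    for y in(121,35,-44,-132):
        m=(d>150)&(Z>90)&(Z<125)&(abs(X+32)<9)&(abs(Y-y)<9)
        print(n,y,m.sum(),np.median(Z[m]).round(1),"slopes",np.linalg.lstsq(np.c_[X[m],Y[m],np.ones(m.sum())],Z[m],rcond=None)[0][:2].round(3))
state()
```

```text
wrist 121 456 104.0 slopes [-0.     0.002]
wrist 35 448 104.1 slopes [0.011 0.021]
wrist -44 460 104.0 slopes [ 0.03  -0.045]
wrist -132 472 104.1 slopes [ 0.033 -0.047]
top 121 33 104.5 slopes [ 0.003 -0.011]
top 35 31 104.0 slopes [-0.121 -0.047]
top -44 31 104.1 slopes [-0.041  0.034]
top -132 31 103.5 slopes [-0.01  -0.096]
t 18.25 railXY -184.0 1.4 z 238.5 gap 15.8 F [ 0.7 -0.  -0.6] tool y [ 0.001  0.    -1.   ]
```

All caps are at 104 mm and level, and the robot is clear of everything. Handing in.

```bash
python3 -c "
from bench import ctrl; print(ctrl.close_job())"
```

```text
the job is handed in; nothing more can be done
None
```

Both loose brown bottles are now in the two empty end clips, and I handed the job in at about 18 s. I set each one down upright in front of its clip, then pushed it in sideways by its wall with the nearly closed fingertips. Each stopped hard at the clip's back: 17 to 21 N gave no further motion.

**Last checks:**
- **Row:** All four brown bottles are in line with each other to within 1 mm, one to a clip.
- **Height:** Every cap top is at about 104 mm, so all four stand upright on the bench.
- **Other things:** The other bottles, the jar and the chuck key look undisturbed. The turning blank was hidden by the arm in my last pictures, so I did not re-check it; nothing was done near it.

**What disagreed:**
- **Push on the first bottle:** It also bore down on the bottle with about 17 N. I eased this by commanding a few mm upwards.
- **Camera offset:** The cameras differ by about 2 mm, within their calibration.
- **Odd height reading:** One top-camera maximum gave 112.9 mm for a cap. The check of both cameras' medians (103.5 to 104.5 mm) did not bear it out.

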